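# Refill the parts tray and feed it up the ramp

## Robot

A 6-joint arm with a two-finger parallel gripper is mounted at the origin on the work surface. World frame = base frame: x ahead of the robot, y to its left, z up, the work surface at z = 0. Lengths are in m, angles in rad, forces in N, time in s.
With the tool pointing down it reaches from about 0.25 to 0.775 m from the base axis. Payload 4 kg.
Tool frame: the origin (TCP) lies on the centre line of the jaws, within the pads' length; the fingertips stand 19 mm ahead of it and the grasp point (between the pads) is the TCP; z points along the fingers, y is the line along which they close (so a half turn about z gives the same grasp; the last joint's range is limited). The gripper opens to 85 mm and grips with 20 to 120 N. Pads are 22 mm wide; open, the fingers measure 114 mm over their backs; the gripper's body (76 mm by 85 mm) begins 54 mm behind the grasp point. The pads swing forward as they close: fully open they stand 13 mm farther back than shut.
Start: joints at [-1.387, 0.087, 1.371, -0, 1.684, -0.103], TCP at [0.156, -0.528, 0.25] pointing down, gripper open.
Joint ranges: [-3.1, 3.1], [-0.76, 2.03], [0.27, 2.55], [-1.08, 4.22], [0.17, 2.65], [-2.57, 2.57]. Speed limits (rad/s): [2.79, 2.79, 3.14, 3.14, 3.14, 3.14].

## Interface

Orientations are given as a unit quaternion [x, y, z, w].
In Python, from cell import bot gives the robot as it stands.
- The arm moves only by the tool drive_tool, never from a script. Its argument "commands" is a list of rows, each an object of numbers: "fingers": the opening in per cent of the stroke, from 0 (shut) to 100 (fully open); "tx", "ty", "tz": the shift along the tool's x, y, z in m; "ax", "ay", "az": the turn, a rotation vector about the tool's x, y, z in rad. A call has 1 to 8 rows; each row shifts and turns the commanded pose from where the row before left it, along the tool's axes as they then stand; what a row does not reach is not made up. A row lasts 1/10 s, in which the tool goes at most 50 mm and 8.59 degrees, less where a joint would pass 70% of its speed; a pose out of reach is approached as far as the arm can. A call is refused whole if a number of a shift passes 0.05 or a number of a turn 0.15, either way. A call with a gripper value outside its range is refused whole. The fingers move at their own pace and stop on an object; "newtons" is the grip in N (left out, the last holds). Time passes only in rows, so rows that do not move let the fingers close. It gives the time, the measured TCP pose, the force, the opening and the grip force at its end, in the units of the state.
- bot.sense(): the state, without advancing time (a new reading comes with each control period).
- bot.camera(name): name is "scene" or "side" or "wrist"; returns the picture (420x560x3 uint8, blue, green, red); there is no depth.
- bot.camera_params(name): a dict with "camera_matrix" (3x3 intrinsics, pixels), "R" (3x3) and "t" (3): a world point X has camera coordinates R X + t. Camera axes: x right, y down, z forward; pixel columns grow to the right and rows downward; lengths in m; the calibration is good to about 2 mm. A picture is of the moment at which its call begins: read the wrist's pose just before it. camera_params takes no time and is no camera call; for the wrist camera it gives the pose at the moment of the call.
- bot.sign_off(): hands the job in; it is judged then, once.
The state is a dict: "t": time; "joint_pos": joint angles; "joint_velocities": joint speeds; "effort": joint torques, N m; "tool_pos": TCP position; "orientation": TCP orientation; "ft_force": force on the tool from outside, world axes, zero at the start; "ft_torque": the same for the moment, N m; "opening": finger opening in m; "grip_force": force on a finger pad.
Only numpy, scipy, OpenCV 4.12 (cv2) and the standard library are available. Lean on these libraries where they do the work, as an engineer would, in place of code of your own. Each camera call takes 0.05 s, during which the arm holds its last target. There are 200 camera calls.

## Task

Tip the small white pouring bin so that all four black spools drop into the grey tray, and stand the bin upright on the table again, roughly where it stood. Then slide the tray up the little ramp, between its guides and without lifting it off, until it rests square against the stop at the top; let go, with all the spools still in the tray. Do not shift the tape ring, basket, mug or bottle.

Things in the scene. Friction and masses are not known exactly. Their poses are not given: they have to be found in the camera images.
- tray: Grey plastic open tray, 120 mm long (x), 104 wide (y), floor and walls 5 thick, 40 high, about 0.3 kg, slides on the table. Origin: centre of the underside, z up. Its rear (-x) wall, outer face x = -60 mm, carries an upright grip tab; +x is the leading end, to go up the ramp first.
- tray_tab (a point): Top middle of the tray's grip tab (tray frame: x = -56, y = 0, z = 72 mm). The tab is 8 thick (x), 70 wide (y), 72 high above the tray's underside, its outer face flush with the rear wall.
- bin: White plastic bin, open on top, 62 mm wide (y), 60 high, 4 thick, about 0.12 kg, with four loose spools inside. Origin on the underside, z up. Floor from x = -9 to +58 mm between flat parallel sides, back wall at x = +56; the front wall leans out 40 degrees from upright, from x = -9 at the floor to the lip. It empties when tipped 80 to 95 degrees towards its front (-x).
- bin_grip (a point): Middle of the bin between its parallel sides, a good place to grip across its 62 mm width (bin frame: x = 22, y = 0, z = 30 mm).
- bin_lip (a point): Middle of the bin's pouring lip (bin frame: x = -59, y = 0, z = 60 mm).
- deck: Sloping plywood deck of the fixed ramp, 8 degrees. Origin: centre of the foot, where the deck surface meets the table; x uphill along the deck, y across, z square to it, surface at z = 0. Aluminium guides 20 mm high, inner faces at y = +-57 mm, run from x = 40 mm to the top; at the foot they splay out to y = +-80 at x = -5.
- stop (a point): Middle of the face of the stop, an upright plywood board across the top of the ramp, 40 mm high (deck frame: x = 240, y = 0, z = 20 mm). The tray is home with its origin at deck x = 180 mm.
- spool0: Black plastic spool, a cylinder 24 mm in diameter and 24 mm long with rounded rims, 12 g; origin at its centre. Starts in the bin.
- spool1: Black plastic spool, a cylinder 24 mm in diameter and 24 mm long with rounded rims, 12 g; origin at its centre. Starts in the bin.
- spool2: Black plastic spool, a cylinder 24 mm in diameter and 24 mm long with rounded rims, 12 g; origin at its centre. Starts in the bin.
- spool3: Black plastic spool, a cylinder 24 mm in diameter and 24 mm long with rounded rims, 12 g; origin at its centre. Starts in the bin.
- tape: Bystander: cardboard tape ring lying flat beside the ramp, 96 mm across, 25 high; origin under its centre.
- basket: Bystander: lilac open basket, 130 x 85 (x, y), 50 mm high, on the robot's side of the ramp; origin under its centre.
- mug: Bystander: white mug, 80 mm across, 90 high, handle at its +y, beyond the tray; origin under its centre.
- bottle: Bystander: standing bottle, 56 mm across, 160 high, beyond the bin; origin under its centre.

How it is judged:
On the way, in this order (a step that is already met when the one before it is completed fails the run):
1. all four spools lie in the tray, poured from the bin (x of spool0 in the frame of tray between -0.06 and 0.06 m and y of spool0 in the frame of tray between -0.052 and 0.052 m and z of spool0 in the frame of tray between 0 and 0.05 m and x of spool1 in the frame of tray between -0.06 and 0.06 m and y of spool1 in the frame of tray between -0.052 and 0.052 m and z of spool1 in the frame of tray between 0 and 0.05 m and x of spool2 in the frame of tray between -0.06 and 0.06 m and y of spool2 in the frame of tray between -0.052 and 0.052 m and z of spool2 in the frame of tray between 0 and 0.05 m and x of spool3 in the frame of tray between -0.06 and 0.06 m and y of spool3 in the frame of tray between -0.052 and 0.052 m and z of spool3 in the frame of tray between 0 and 0.05 m), for 0.2 s.
2. the bin stands upright on the table again, within 100 mm of where it stood, and is let go (angle between bin's own z axis and vertical below 0.1 rad and height (world z) of bin below 0.008 m and distance of bin from where it was at the start of the episode below 0.1 m and contact force between bin and the fingers below 0.1 N), for 0.2 s.
At the end, for the whole second after the job is handed in: The tray lies flat on the deck between the guides (within 12 mm of the middle line, 0.1 rad of square), its leading end within 6 mm of the stop, at rest, with all four spools in it; the bin stands upright on the table within 100 mm of where it started (all of step 1 and angle between bin's own z axis and vertical below 0.1 rad and height (world z) of bin below 0.008 m and distance of bin from where it was at the start of the episode below 0.1 m and x of tray in the frame of deck between 0.174 and 0.184 m and y of tray in the frame of deck between -0.012 and 0.012 m and z of tray in the frame of deck below 0.006 m and angle between the z axis of tray and the z axis of deck, either way round below 0.06 rad and angle between the x axis of tray and the x axis of deck, either way round below 0.1 rad and linear speed of tray below 0.01 m/s); the robot touches nothing.
It fails at once if the tape ring, basket, mug or bottle is shifted by more than 30 mm or tipped over (distance of any of tape, basket, mug, bottle from where it was at the start of the episode above 0.03 m or angle between any of tape, basket, mug, bottle's own z axis and vertical above 0.4 rad).
It fails at once if the tray is lifted more than 20 mm off the ramp (x of tray in the frame of deck above 0 m and z of tray in the frame of deck above 0.02 m).
It fails at once if the tray is lifted off the table by more than 30 mm before the ramp (x of tray in the frame of deck below 0 m and height (world z) of tray above 0.03 m).
It also fails if it takes over 72 s, if anything falls off the work surface, if the arm or the gripper's body presses on something with over 40 N, if the wrist force passes 120 N, or if a joint passes its speed limit or range.

## Working session

There is one attempt and no reset: what is moved stays moved. The work goes in short steps, Python scripts to look and compute and a tool call to move; the robot and the scene stay as the last step left them, time stands still between calls to the robot, and variables do not carry over. Pictures are saved under pics/ and viewed, at most 10 in all, crops included, and the job is handed in when it is done.

Besides the shell and the picture viewer there is one more tool, called after "Request:" by a JSON object that holds its "op" and its "data". drive_tool: Moves the arm, as the interface text tells. Its arguments: {"type":"object","properties":{"commands":{"type":"array","items":{"type":"object","properties":{"fingers":{"type":"number"},"tx":{"type":"number"},"ty":{"type":"number"},"tz":{"type":"number"},"ax":{"type":"number"},"ay":{"type":"number"},"az":{"type":"number"}}}},"newtons":{"type":"number"}},"required":["commands"]}

```bash
mkdir -p pics; ls; python3 - <<'E'
from cell import bot
import cv2
for n in("scene","side"):
    cv2.imwrite(f"pics/{n}0.png",bot.camera(n)); p=bot.camera_params(n); print(n,p)
s=bot.sense();print(s["t"],s["tool_pos"],s["orientation"])
E
```

```text
pics
scene {'camera_matrix': array([[450.34524803,   0.        , 275.88176824],
       [  0.        , 450.34524803, 216.56508871],
       [  0.        ,   0.        ,   1.        ]]), 'R': array([[ 0.78009971,  0.62557185, -0.0102132 ],
       [ 0.34037633, -0.4380394 , -0.83202491],
       [-0.52496514,  0.64558605, -0.55464425]]), 't': array([-0.44518685, -0.08715667,  1.23035227])}
side {'camera_matrix': array([[390.09580106,   0.        , 282.937879  ],
       [  0.        , 390.09580106, 202.1244763 ],
       [  0.        ,   0.        ,   1.        ]]), 'R': array([[-0.96100129, -0.27643396, -0.00779649],
       [-0.20389956,  0.72732319, -0.65530599],
       [ 0.1868194 , -0.6281602 , -0.75532329]]), 't': array([0.52018453, 0.09539886, 0.9120573 ])}
0.1 [ 0.15551341 -0.5271455   0.24921764] [ 9.89734655e-01  1.42913518e-01 -2.01537622e-05 -1.01898203e-03]
```

View pics/scene0.png

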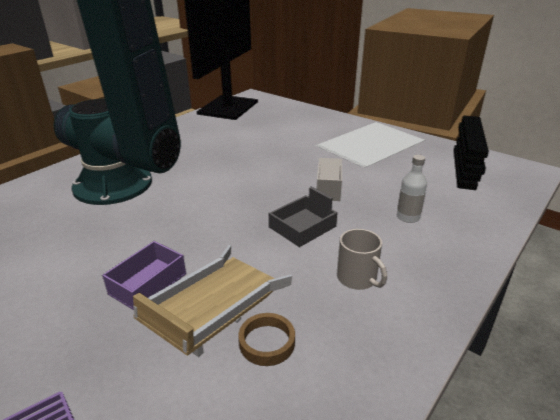

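View pics/side0.png

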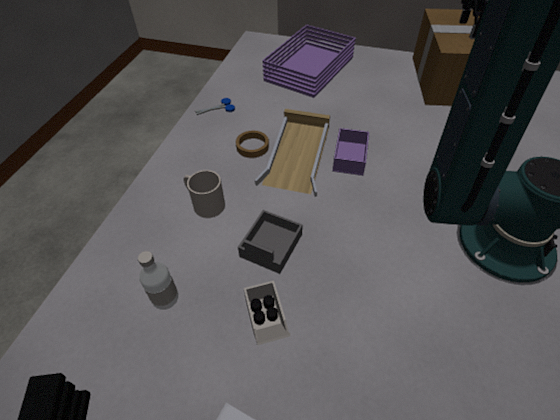

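```bash
python3 - <<'E'
import cv2,numpy as np
a=cv2.imread("pics/side0.png");b=cv2.imread("pics/scene0.png")
r=lambda i,x,y,w,h,k:cv2.resize(i[y:y+h,x:x+w],None,fx=k,fy=k,interpolation=cv2.INTER_CUBIC)
o=np.zeros((600,800,3),np.uint8)
o[:600,:480]=r(a,225,200,120,150,4)
o[:400,480:800]=r(a,252,100,80,100,4)
cv2.imwrite("pics/c1.png",o)
o=np.zeros((600,800,3),np.uint8)
o[:320,:400]=r(b,260,150,100,80,4)if 0 else r(b,255,150,100,80,4)
o[:,:]=0
o[:440,:400]=r(b,250,145,100,110,4)
o[:440,400:]=r(b,0,0,1,1,1) if 0 else 0
o[:560-0,400:800]=cv2.resize(b[240:360,130:300][:, :],(400,282))[:0].sum() if 0 else 0
o[:282,400:800]=cv2.resize(b[240:360,130:300],(400,282),interpolation=cv2.INTER_CUBIC)
cv2.imwrite("pics/c2.png",o)
E
```

```text
(no output)
```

View pics/c1.png

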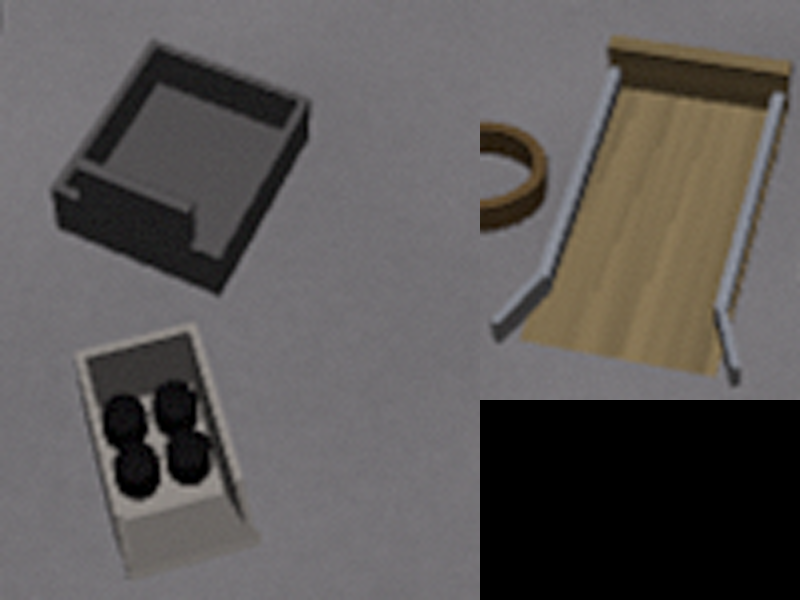

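View pics/c2.png

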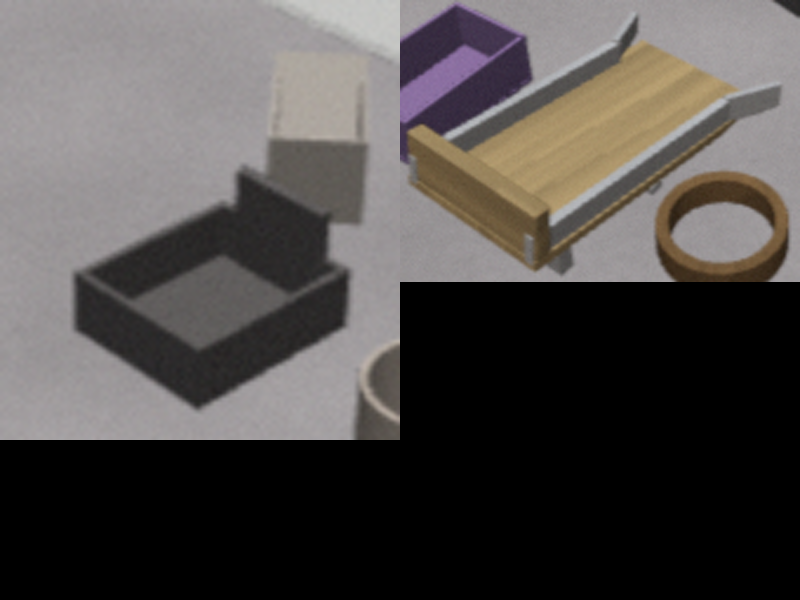

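```bash
cat >h.py <<'E'
import numpy as np,cv2
from cell import bot
from scipy.optimize import least_squares
from scipy.spatial.transform import Rotation as Ro
P={n:bot.camera_params(n) for n in("scene","side")}
def proj(p,X):
    c=np.atleast_2d(X)@p["R"].T+p["t"]; u=c@p["camera_matrix"].T
    return u[:,:2]/u[:,2:]
def fit(obs,pitch=0,x0=(.4,-.3,0),z=0):
    """obs: (cam,(x,y,z)mm,(u,v))"""
    R=lambda w:(Ro.from_euler("z",w)*Ro.from_euler("y",-pitch)).as_matrix()
    def f(q): return np.concatenate([proj(P[c],R(q[2])@(np.array(X)/1e3)+[q[0],q[1],z])[0]-uv for c,X,uv in obs])
    best=min((least_squares(f,[x0[0],x0[1],w],loss="soft_l1") for w in(-2.4,-.8,.8,2.4)),key=lambda r:r.cost)
    return best.x,f(best.x).reshape(-1,2).round(1)
E
cat >m.py <<'E'
from h import *
S=lambda u,v:("side",(u/4+225,v/4+200))
D=lambda u,v:("side",((u-480)/4+252,v/4+100))
C=lambda u,v:("scene",(u/4+250,v/4+145))
E_=lambda u,v:("scene",((u-400)/2.353+130,v/2.353+240))
mk=lambda L:[(c[0],X,np.array(c[1])) for X,c in L]
tray=mk([((-60,52,40),S(55,190)),((60,52,40),S(155,42)),((60,-52,40),S(310,103)),((-60,-52,0),S(220,293)),
((60,-52,40),C(75,275)),((60,-52,0),C(76,328)),((60,52,40),C(198,350)),((60,52,0),C(198,407)),((-60,52,40),C(350,268)),((-56,-35,72),C(238,168)),((-56,35,72),C(328,215)),((-56,-35,72),S(193,206))])
b=mk([((58,31,60),S(78,355)),((58,-31,60),S(197,325)),((-59,31,60),S(128,578)),((-59,-31,60),S(260,540)),
((58,31,60),C(367,140)),((58,-31,60),C(268,138)),((58,31,0),C(362,222)),((-59,-31,60),C(275,52)),((-59,31,60),C(367,55))])
d=mk([((40,57,20),D(552,275)),((40,-57,20),D(718,305)),((-5,80,20),D(497,328)),((-5,-80,20),D(735,374)),((240,57,20),D(618,72)),((240,-57,20),D(778,95)),
((40,57,20),E_(728,105)),((40,-57,20),E_(613,47)),((-5,80,20),E_(780,85)),((-5,-80,20),E_(635,14)),((240,-57,20),E_(448,135)),((240,57,20),E_(552,215))])
for n,o,p in(("tray",tray,0),("bin",b,0),("deck",d,np.radians(8))):
    x,r=fit(o,p);print(n,x.round(4),np.degrees(x[2]).round(1));print(r.tolist())
def tbl(c,u,v,z=0):
    p=P[c];ray=p["R"].T@np.linalg.solve(p["camera_matrix"],[u,v,1]);o=-p["R"].T@p["t"];return (o+ray*(z-o[2])/ray[2]).round(3)
print("mug",tbl("scene",360,242,.09),"bottle",tbl("side",146,258,.16),"tape",tbl("scene",267,335,.025),"basket c",tbl("side",351,149,.03))
E
python3 m.py
```

```text
tray [ 0.5251  0.1557 -1.7418] -99.8
[[-1.4, -0.4], [-1.1, -1.0], [-0.0, -1.4], [-0.2, 1.0], [-0.7, -1.0], [-0.6, 0.0], [0.1, -0.2], [-0.2, 0.3], [-0.2, -0.2], [0.1, -0.7], [-0.6, -1.2], [-0.4, 0.4]]
bin [ 0.4767  0.3406 -1.0164] -58.2
[[-1.0, -0.3], [-0.5, -0.5], [0.0, 0.4], [0.2, 0.6], [-0.1, 0.2], [-0.4, -0.6], [-0.5, 0.3], [-0.2, 0.0], [-0.1, 0.3]]
deck [ 0.5391 -0.022  -1.5381] -88.1
[[-1.4, 1.7], [-0.9, 1.5], [-0.6, 0.3], [0.1, -0.4], [-0.1, -0.4], [-1.8, -0.4], [-1.4, -5.7], [3.5, -3.0], [-0.4, -2.4], [0.4, -1.2], [-5.2, 5.3], [-2.8, 1.5]]
mug [0.715 0.076 0.09 ] bottle [0.697 0.347 0.16 ] tape [ 0.684 -0.165  0.025] basket c [ 0.4   -0.196  0.03 ]
```

Request:
{"op": "drive_tool", "data": {"commands": [{"tx":0.049,"az":-0.089,"fingers":100},{"tx":0.049,"az":-0.089},{"tx":0.049,"az":-0.089},{"tx":0.049,"az":-0.089},{"tx":0.049,"az":-0.089},{"tx":0.049,"az":-0.089},{"tx":0.049,"az":-0.089}]}}

```text
invalid input
```

Request:
{"op": "drive_tool", "data": {"commands": [{"tx":0.049,"az":-0.089},{"tx":0.049,"az":-0.089},{"tx":0.049,"az":-0.089},{"tx":0.049,"az":-0.089},{"tx":0.049,"az":-0.089},{"tx":0.049,"az":-0.089},{"tx":0.049,"az":-0.089}]}}

```text
invalid input
```

Request:
{"op": "drive_tool", "data": {"commands": [{"tx":0.049,"az":-0.089},{"tx":0.049,"az":-0.089},{"tx":0.049,"az":-0.089},{"tx":0.049,"az":-0.089},{"tx":0.049,"az":-0.089},{"tx":0.049,"az":-0.089},{"tx":0.049,"az":-0.061}]}}

```text
invalid input
```

Request:
{"op": "drive_tool", "data": {"commands": [{"ay":-0.15},{"ay":-0.15},{"ay":-0.15},{"ay":-0.15}]}}

```text
invalid input
```

```bash
python3 -c "
from cell import bot
s=bot.sense();print({k:s[k] for k in('t','joint_pos','tool_pos','orientation')})"
```

```text
{'t': 0.1, 'joint_pos': array([-1.38711255e+00,  8.79494308e-02,  1.37210534e+00,  4.20576545e-05,
        1.68357582e+00, -1.03120736e-01]), 'tool_pos': array([ 0.15551341, -0.5271455 ,  0.24921764]), 'orientation': array([ 9.89734655e-01,  1.42913518e-01, -2.01537622e-05, -1.01898203e-03])}
```

Request:
{"op": "drive_tool", "data": {"commands": [{"fingers":100,"tx":0.049,"ty":0,"tz":0,"ax":0,"ay":0,"az":-0.089}]}}

```text
t: 0.2
tool_pos: [0.1988, -0.5151, 0.2493]
orientation: [0.983, 0.184, -0.001, -0.0]
ft_force: [0.5, -0.5, 0.5]
opening: 0.0849
grip_force: 0.0
```

Request:
{"op": "drive_tool", "data": {"commands": [{"fingers":100,"tx":0.049,"ty":0,"tz":0,"ax":0,"ay":0,"az":-0.089},{"fingers":100,"tx":0.049,"ty":0,"tz":0,"ax":0,"ay":0,"az":-0.089},{"fingers":100,"tx":0.049,"ty":0,"tz":0,"ax":0,"ay":0,"az":-0.089},{"fingers":100,"tx":0.049,"ty":0,"tz":0,"ax":0,"ay":0,"az":-0.089},{"fingers":100,"tx":0.049,"ty":0,"tz":0,"ax":0,"ay":0,"az":-0.089},{"fingers":100,"tx":0.049,"ty":0,"tz":0,"ax":0,"ay":0,"az":-0.089},{"fingers":100,"tx":0.049,"ty":0,"tz":0,"ax":0,"ay":0,"az":-0.089},{"fingers":100,"tx":0.049,"ty":0,"tz":0,"ax":0,"ay":0,"az":-0.089}]}}

```text
t: 1.0
tool_pos: [0.5004, -0.2684, 0.2494]
orientation: [0.855, 0.519, -0.0, -0.001]
ft_force: [-0.3, -1.1, -0.2]
opening: 0.0856
grip_force: 0.0
```

Request:
{"op": "drive_tool", "data": {"commands": [{"fingers":100,"tx":0.049,"ty":0,"tz":0,"ax":0,"ay":0,"az":-0.089},{"fingers":100,"tx":0.049,"ty":0,"tz":0,"ax":0,"ay":0,"az":-0.089},{"fingers":100,"tx":0.049,"ty":0,"tz":0,"ax":0,"ay":0,"az":-0.089},{"fingers":100,"tx":0.049,"ty":0,"tz":0,"ax":0,"ay":0,"az":-0.089},{"fingers":100,"tx":0.049,"ty":0,"tz":0,"ax":0,"ay":0,"az":-0.089},{"fingers":100,"tx":0.049,"ty":0,"tz":0,"ax":0,"ay":0,"az":-0.089},{"fingers":100,"tx":0.049,"ty":0,"tz":0,"ax":0,"ay":0,"az":-0.089},{"fingers":100,"tx":0.049,"ty":0,"tz":0,"ax":0,"ay":0,"az":-0.089}]}}

```text
t: 1.8
tool_pos: [0.5645, 0.1101, 0.2494]
orientation: [0.62, 0.784, -0.0, -0.0]
ft_force: [1.0, -0.6, -0.6]
opening: 0.0854
grip_force: 0.0
```

Request:
{"op": "drive_tool", "data": {"commands": [{"fingers":100,"tx":0.049,"ty":0,"tz":0,"ax":0,"ay":0,"az":-0.089},{"fingers":100,"tx":0.049,"ty":0,"tz":0,"ax":0,"ay":0,"az":-0.089},{"fingers":100,"tx":0.049,"ty":0,"tz":0,"ax":0,"ay":0,"az":-0.089},{"fingers":100,"tx":0.049,"ty":0,"tz":0,"ax":0,"ay":0,"az":-0.061},{"fingers":100,"tx":0,"ty":0,"tz":0,"ax":0,"ay":-0.15,"az":0},{"fingers":100,"tx":0,"ty":0,"tz":0,"ax":0,"ay":-0.15,"az":0},{"fingers":100,"tx":0,"ty":0,"tz":0,"ax":0,"ay":-0.15,"az":0}]}}

```text
t: 2.5
tool_pos: [0.4956, 0.291, 0.2512]
orientation: [0.473, 0.852, -0.109, 0.198]
ft_force: [-1.1, -0.1, -1.6]
opening: 0.0852
grip_force: 0.0
```

```bash
python3 -c "
from cell import bot
s=bot.sense();print({k:s[k] for k in('t','joint_pos','tool_pos','orientation')})"
```

```text
{'t': 2.5, 'joint_pos': array([ 0.66588907,  0.17530282,  1.3323878 , -0.45587115,  1.67314542,
        0.07013922]), 'tool_pos': array([0.49560887, 0.2910143 , 0.2511774 ]), 'orientation': array([ 0.47273202,  0.8517316 , -0.10875922,  0.198114  ])}
```

```bash
cat >>h.py <<'E'
def ori(xaz,tilt):  # tool down, tool x at azimuth xaz (deg), then turned tilt (rad) about tool y
    return Ro.from_euler("z",xaz,degrees=True)*Ro.from_euler("x",np.pi)*Ro.from_euler("y",tilt)
def go(pos,R,note=""):
    s=bot.sense();R0=Ro.from_quat(s["orientation"])
    rv=(R0.inv()*R).as_rotvec();dp=np.array(pos)-s["tool_pos"]
    print(note,"t",round(s["t"],2),"q",s["joint_pos"].round(2),"rot",rv.round(3),"shift now",R0.inv().apply(dp).round(4),"shift after turn",R.inv().apply(dp).round(4))
E
cat >g.py <<'E'
from h import *
R=ori(121.8,.61)
bx=np.array([np.cos(-1.0164),np.sin(-1.0164),0])
g=np.array([.4767,.3406,.036])+.022*bx
print(g,R.as_matrix()[:,2])
go(g-.1*R.as_matrix()[:,2],R)
E
python3 g.py
```

```text
[0.48828146 0.3218952  0.036     ] [-0.30187583  0.48687587 -0.81964802]
 t 2.5 q [ 0.67  0.18  1.33 -0.46  1.67  0.07] rot [0.002 1.066 0.003] shift now [0.0342 0.0097 0.1316] shift after turn [-0.0986  0.01    0.0936]
```

Request:
{"op": "drive_tool", "data": {"commands": [{"fingers":100,"tx":0,"ty":0,"tz":0,"ax":0,"ay":0.134,"az":0},{"fingers":100,"tx":0,"ty":0,"tz":0,"ax":0,"ay":0.134,"az":0},{"fingers":100,"tx":0,"ty":0,"tz":0,"ax":0,"ay":0.134,"az":0},{"fingers":100,"tx":0,"ty":0,"tz":0,"ax":0,"ay":0.134,"az":0},{"fingers":100,"tx":0,"ty":0,"tz":0,"ax":0,"ay":0.134,"az":0},{"fingers":100,"tx":0,"ty":0,"tz":0,"ax":0,"ay":0.134,"az":0},{"fingers":100,"tx":0,"ty":0,"tz":0,"ax":0,"ay":0.134,"az":0},{"fingers":100,"tx":0,"ty":0,"tz":0,"ax":0,"ay":0.13,"az":0}]}}

```text
t: 3.3
tool_pos: [0.496, 0.2901, 0.2506]
orientation: [0.462, 0.832, 0.149, -0.268]
ft_force: [-0.6, 0.4, -0.5]
opening: 0.0853
grip_force: 0.0
```

Request:
{"op": "drive_tool", "data": {"commands": [{"fingers":100,"tx":-0.025,"ty":0.0025,"tz":0.023,"ax":0,"ay":0,"az":0},{"fingers":100,"tx":-0.025,"ty":0.0025,"tz":0.023,"ax":0,"ay":0,"az":0},{"fingers":100,"tx":-0.025,"ty":0.0025,"tz":0.023,"ax":0,"ay":0,"az":0},{"fingers":100,"tx":-0.024,"ty":0.0025,"tz":0.023,"ax":0,"ay":0,"az":0},{"fingers":100,"tx":0,"ty":0,"tz":0,"ax":0,"ay":0,"az":0}]}}

```text
t: 3.8
tool_pos: [0.5159, 0.2712, 0.1118]
orientation: [0.464, 0.831, 0.144, -0.27]
ft_force: [-0.8, -1.1, -0.0]
opening: 0.0856
grip_force: 0.0
```

```bash
cat >>g.py <<'E'
go(g,R,"grip")
cv2.imwrite("pics/s1.png",cv2.resize(bot.camera("side")[150:350,150:420],None,fx=2.9,fy=2.9))
E
python3 g.py
```

```text
[0.48828146 0.3218952  0.036     ] [-0.30187583  0.48687587 -0.81964802]
 t 3.8 q [ 0.11  0.36  1.44  0.55  1.64 -0.49] rot [-0.01  -0.012 -0.006] shift now [ 0.0039  0.0032 -0.0049] shift after turn [ 0.0038  0.0033 -0.0049]
grip t 3.8 q [ 0.11  0.36  1.44  0.55  1.64 -0.49] rot [-0.01  -0.012 -0.006] shift now [0.0027 0.0042 0.0951] shift after turn [0.0038 0.0033 0.0951]
```

View pics/s1.png

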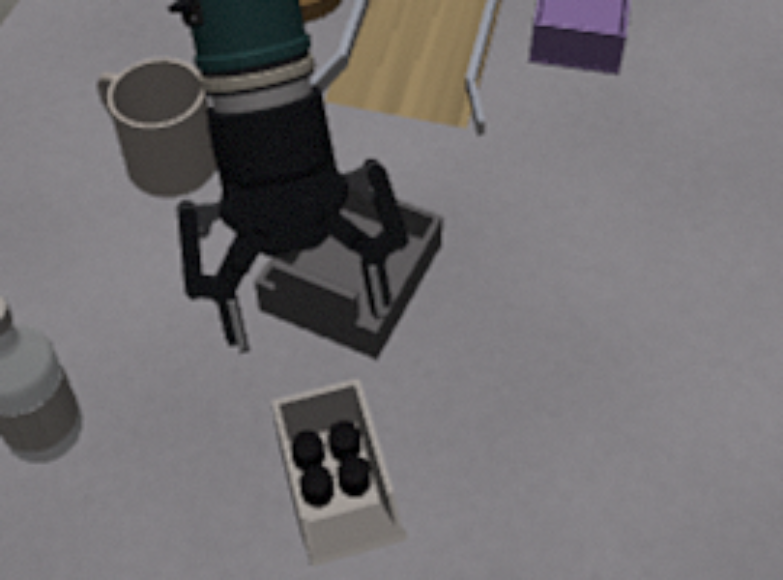

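Request:
{"op": "drive_tool", "data": {"commands": [{"fingers":100,"tx":0.003,"ty":0.003,"tz":0.025,"ax":0,"ay":-0.01,"az":0},{"fingers":100,"tx":0,"ty":0,"tz":0.025,"ax":0,"ay":0,"az":0},{"fingers":100,"tx":0,"ty":0,"tz":0.025,"ax":0,"ay":0,"az":0},{"fingers":100,"tx":0,"ty":0,"tz":0.018,"ax":0,"ay":0,"az":0},{"fingers":100,"tx":0,"ty":0,"tz":0,"ax":0,"ay":0,"az":0}]}}

```text
t: 4.35
tool_pos: [0.4901, 0.3226, 0.0436]
orientation: [0.462, 0.834, 0.145, -0.263]
ft_force: [-0.3, -0.8, -0.8]
opening: 0.0858
grip_force: 0.0
```

```bash
sed -i '$d' g.py; python3 g.py
```

```text
[0.48828146 0.3218952  0.036     ] [-0.30187583  0.48687587 -0.81964802]
 t 4.35 q [ 0.2   0.4   1.53  0.57  1.47 -0.5 ] rot [-0.004  0.001  0.003] shift now [-0.0041 -0.0023 -0.0936] shift after turn [-0.0041 -0.0019 -0.0936]
grip t 4.35 q [ 0.2   0.4   1.53  0.57  1.47 -0.5 ] rot [-0.004  0.001  0.003] shift now [-0.004  -0.0019  0.0064] shift after turn [-0.0041 -0.0019  0.0064]
```

Request:
{"op": "drive_tool", "data": {"newtons": 45, "commands": [{"fingers":100,"tx":-0.003,"ty":0,"tz":0.004,"ax":0,"ay":0,"az":0},{"fingers":100,"tx":0,"ty":0,"tz":0,"ax":0,"ay":0,"az":0},{"fingers":40,"tx":0,"ty":0,"tz":0,"ax":0,"ay":0,"az":0},{"fingers":40,"tx":0,"ty":0,"tz":0,"ax":0,"ay":0,"az":0},{"fingers":40,"tx":0,"ty":0,"tz":0,"ax":0,"ay":0,"az":0},{"fingers":40,"tx":0,"ty":0,"tz":0,"ax":0,"ay":0,"az":0}]}}

```text
t: 4.95
tool_pos: [0.4928, 0.321, 0.0397]
orientation: [0.463, 0.834, 0.146, -0.261]
ft_force: [0.7, -3.2, 5.0]
opening: 0.0616
grip_force: 49.9
```

```bash
python3 g.py
```

```text
[0.48828146 0.3218952  0.036     ] [-0.30187583  0.48687587 -0.81964802]
 t 4.95 q [ 0.19  0.41  1.53  0.57  1.46 -0.5 ] rot [0.001 0.003 0.002] shift now [ 0.0002 -0.0033 -0.0951] shift after turn [ 0.0005 -0.0034 -0.0951]
grip t 4.95 q [ 0.19  0.41  1.53  0.57  1.46 -0.5 ] rot [0.001 0.003 0.002] shift now [ 0.0005 -0.0034  0.0049] shift after turn [ 0.0005 -0.0034  0.0049]
```

Request:
{"op": "drive_tool", "data": {"commands": [{"fingers":40,"tx":0.006,"ty":0,"tz":-0.008,"ax":0,"ay":0,"az":0},{"fingers":40,"tx":0.011,"ty":0,"tz":-0.016,"ax":0,"ay":0,"az":0},{"fingers":40,"tx":0.014,"ty":0,"tz":-0.02,"ax":0,"ay":0,"az":0},{"fingers":40,"tx":0.014,"ty":0,"tz":-0.02,"ax":0,"ay":0,"az":0},{"fingers":40,"tx":0.014,"ty":0,"tz":-0.02,"ax":0,"ay":0,"az":0},{"fingers":40,"tx":0.008,"ty":0,"tz":-0.012,"ax":0,"ay":0,"az":0},{"fingers":40,"tx":0,"ty":0,"tz":0,"ax":0,"ay":0,"az":0}]}}

```text
t: 5.65
tool_pos: [0.4927, 0.3219, 0.158]
orientation: [0.463, 0.835, 0.147, -0.26]
ft_force: [0.3, -0.8, -1.3]
opening: 0.0615
grip_force: 49.3
```

```bash
cat >p.py <<'E'
from h import *
go([.525,.114,.16],ori(95,.61),"over tray")
E
python3 p.py
```

```text
over tray t 5.65 q [ 0.2   0.29  1.43  0.57  1.64 -0.39] rot [-0.265  0.002  0.388] shift now [-0.1576 -0.0825 -0.1123] shift after turn [-0.1709  0.014  -0.1219]
```

Request:
{"op": "drive_tool", "data": {"commands": [{"fingers":40,"tx":-0.012,"ty":-0.006,"tz":-0.009,"ax":0,"ay":0,"az":0},{"fingers":40,"tx":-0.02,"ty":-0.01,"tz":-0.014,"ax":0,"ay":0,"az":0},{"fingers":40,"tx":-0.025,"ty":-0.013,"tz":-0.018,"ax":0,"ay":0,"az":0},{"fingers":40,"tx":-0.025,"ty":-0.013,"tz":-0.018,"ax":0,"ay":0,"az":0},{"fingers":40,"tx":-0.025,"ty":-0.013,"tz":-0.018,"ax":0,"ay":0,"az":0},{"fingers":40,"tx":-0.024,"ty":-0.013,"tz":-0.017,"ax":0,"ay":0,"az":0},{"fingers":40,"tx":-0.018,"ty":-0.01,"tz":-0.013,"ax":0,"ay":0,"az":0},{"fingers":40,"tx":-0.009,"ty":-0.005,"tz":-0.006,"ax":0,"ay":0,"az":0}]}}

```text
t: 6.45
tool_pos: [0.5236, 0.1099, 0.156]
orientation: [0.465, 0.833, 0.145, -0.263]
ft_force: [-0.0, 0.9, -1.3]
opening: 0.0615
grip_force: 49.3
```

Request:
{"op": "drive_tool", "data": {"commands": [{"fingers":40,"tx":0,"ty":0,"tz":0,"ax":-0.066,"ay":0,"az":0.097},{"fingers":40,"tx":0,"ty":0,"tz":0,"ax":-0.066,"ay":0,"az":0.097},{"fingers":40,"tx":0,"ty":0,"tz":0,"ax":-0.066,"ay":0,"az":0.097},{"fingers":40,"tx":0,"ty":0,"tz":0,"ax":-0.066,"ay":0,"az":0.097},{"fingers":40,"tx":0,"ty":0,"tz":0,"ax":0,"ay":0,"az":0}]}}

```text
t: 6.95
tool_pos: [0.522, 0.1127, 0.1569]
orientation: [0.645, 0.703, 0.199, -0.223]
ft_force: [-0.1, -0.0, -1.1]
opening: 0.0613
grip_force: 49.6
```

```bash
cat >>p.py <<'E'
cv2.imwrite("pics/s2.png",np.hstack([cv2.resize(bot.camera("side")[130:330,170:370],(400,400)),cv2.resize(bot.camera("scene")[120:320,220:420],(400,400))]))
E
python3 p.py
```

```text
over tray t 6.95 q [-0.22  0.15  1.6   0.57  1.6  -0.35] rot [-0.006  0.003 -0.004] shift now [ 0.0027  0.0031 -0.002 ] shift after turn [ 0.0026  0.0031 -0.0019]
```

View pics/s2.png

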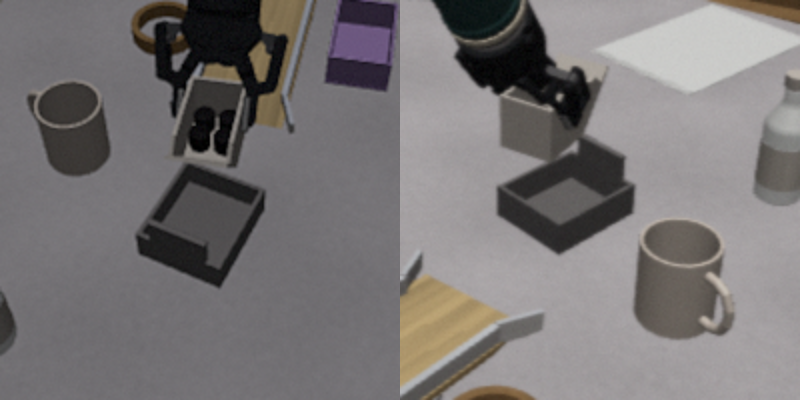

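Request:
{"op": "drive_tool", "data": {"commands": [{"fingers":40,"tx":-0.006,"ty":0.002,"tz":0.008,"ax":0,"ay":0,"az":0},{"fingers":40,"tx":-0.004,"ty":0.001,"tz":0.007,"ax":0,"ay":-0.08,"az":0},{"fingers":40,"tx":0,"ty":0,"tz":0,"ax":0,"ay":-0.14,"az":0},{"fingers":40,"tx":0,"ty":0,"tz":0,"ax":0,"ay":-0.14,"az":0},{"fingers":40,"tx":0,"ty":0,"tz":0,"ax":0,"ay":-0.14,"az":0},{"fingers":40,"tx":0,"ty":0,"tz":0,"ax":0,"ay":-0.14,"az":0},{"fingers":40,"tx":0,"ty":0,"tz":0,"ax":0,"ay":-0.14,"az":0},{"fingers":40,"tx":0,"ty":0,"tz":0,"ax":0,"ay":-0.12,"az":0}]}}

```text
t: 7.85
tool_pos: [0.5273, 0.1147, 0.1399]
orientation: [0.667, 0.73, -0.102, 0.108]
ft_force: [0.2, 0.4, -2.7]
opening: 0.0616
grip_force: 49.5
```

```bash
python3 - <<'E'
from h import *
go([.525,.114,.138],ori(95,.61-1.48))
E
```

```text
t 7.85 q [ 0.27  0.16  1.53 -0.29  1.51  0.21] rot [-0.002 -0.573  0.006] shift now [ 0.0001 -0.0024  0.0019] shift after turn [ 0.0011 -0.0024  0.0016]
```

Request:
{"op": "drive_tool", "data": {"commands": [{"fingers":40,"tx":0,"ty":0,"tz":0,"ax":0,"ay":-0.07,"az":0},{"fingers":40,"tx":0,"ty":0,"tz":0,"ax":0,"ay":-0.07,"az":0},{"fingers":40,"tx":0,"ty":0,"tz":0,"ax":0,"ay":-0.07,"az":0},{"fingers":40,"tx":0,"ty":0,"tz":0,"ax":0,"ay":-0.07,"az":0},{"fingers":40,"tx":0,"ty":0,"tz":0,"ax":0,"ay":-0.07,"az":0},{"fingers":40,"tx":0,"ty":0,"tz":0,"ax":0,"ay":-0.07,"az":0},{"fingers":40,"tx":0,"ty":0,"tz":0,"ax":0,"ay":-0.07,"az":0},{"fingers":40,"tx":0,"ty":0,"tz":0,"ax":0,"ay":-0.07,"az":0}]}}

```text
t: 8.65
tool_pos: [0.527, 0.1144, 0.1386]
orientation: [0.613, 0.673, -0.282, 0.304]
ft_force: [1.3, 0.0, -1.6]
opening: 0.0615
grip_force: 50.3
```

Request:
{"op": "drive_tool", "data": {"commands": [{"fingers":40,"tx":0,"ty":0,"tz":0,"ax":0,"ay":-0.04,"az":0},{"fingers":40,"tx":0,"ty":0,"tz":0,"ax":0,"ay":0,"az":0},{"fingers":40,"tx":0,"ty":0,"tz":0,"ax":0,"ay":0,"az":0},{"fingers":40,"tx":0,"ty":0,"tz":0,"ax":0,"ay":0,"az":0},{"fingers":40,"tx":0,"ty":0,"tz":0,"ax":0,"ay":0,"az":0},{"fingers":40,"tx":0,"ty":0,"tz":0,"ax":0,"ay":0,"az":0}]}}

```text
t: 9.25
tool_pos: [0.527, 0.1131, 0.1405]
orientation: [0.609, 0.666, -0.293, 0.317]
ft_force: [0.1, 0.1, -0.6]
opening: 0.0613
grip_force: 50.3
```

```bash
python3 - <<'E'
from h import *
go([.525,.114,.138],ori(95,.61-1.48))
cv2.imwrite("pics/s3.png",np.hstack([cv2.resize(bot.camera("side")[150:350,170:370],(400,400)),cv2.resize(bot.camera("scene")[120:320,220:420],(400,400))]))
E
```

```text
t 9.25 q [ 0.51  0.37  1.49 -0.8   1.7   0.49] rot [-0.002  0.022  0.003] shift now [ 0.0026 -0.0019  0.0008] shift after turn [ 0.0026 -0.0019  0.0008]
```

View pics/s3.png

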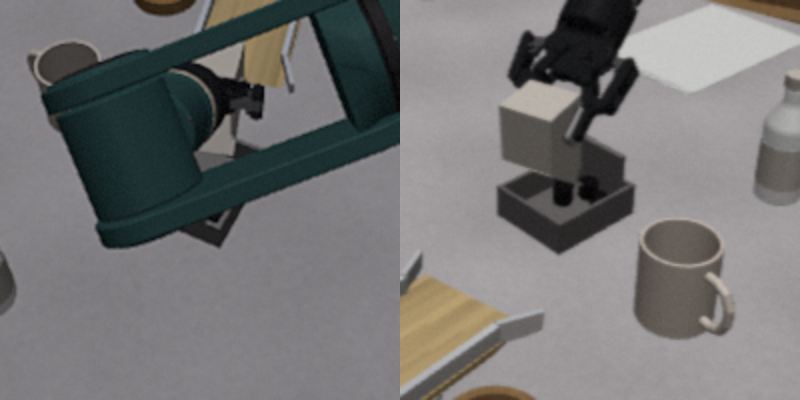

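Request:
{"op": "drive_tool", "data": {"commands": [{"fingers":40,"tx":0,"ty":0,"tz":0,"ax":0,"ay":-0.1,"az":0},{"fingers":40,"tx":0,"ty":0,"tz":0,"ax":0,"ay":0,"az":0},{"fingers":40,"tx":0,"ty":0,"tz":0,"ax":0,"ay":0,"az":0},{"fingers":40,"tx":-0.025,"ty":0,"tz":-0.017,"ax":0,"ay":0,"az":0},{"fingers":40,"tx":-0.025,"ty":0,"tz":-0.017,"ax":0,"ay":0,"az":0},{"fingers":40,"tx":0,"ty":0,"tz":0,"ax":0,"ay":0.14,"az":0},{"fingers":40,"tx":0,"ty":0,"tz":0,"ax":0,"ay":0.14,"az":0},{"fingers":40,"tx":0,"ty":0,"tz":0,"ax":0,"ay":0.14,"az":0}]}}

```text
t: 10.15
tool_pos: [0.5274, 0.1152, 0.2023]
orientation: [0.648, 0.709, -0.189, 0.206]
ft_force: [0.2, -1.3, -1.5]
opening: 0.0618
grip_force: 50.3
```

Request:
{"op": "drive_tool", "data": {"commands": [{"fingers":40,"tx":0,"ty":0,"tz":0,"ax":0,"ay":0.14,"az":0},{"fingers":40,"tx":0,"ty":0,"tz":0,"ax":0,"ay":0.14,"az":0},{"fingers":40,"tx":0,"ty":0,"tz":0,"ax":0,"ay":0.14,"az":0},{"fingers":40,"tx":0,"ty":0,"tz":0,"ax":0,"ay":0.14,"az":0},{"fingers":40,"tx":0,"ty":0,"tz":0,"ax":0,"ay":0.14,"az":0},{"fingers":40,"tx":0,"ty":0,"tz":0,"ax":0,"ay":0.14,"az":0},{"fingers":40,"tx":0,"ty":0,"tz":0,"ax":0,"ay":0.14,"az":0},{"fingers":40,"tx":0,"ty":0,"tz":0,"ax":0,"ay":0.14,"az":0}]}}

```text
t: 10.95
tool_pos: [0.5275, 0.1134, 0.2028]
orientation: [0.65, 0.709, 0.184, -0.2]
ft_force: [0.5, -0.0, -1.3]
opening: 0.0614
grip_force: 50.3
```

```bash
cat > r.py <<'E'
from h import *
s=bot.sense()
R=Ro.from_quat([.463,.834,.146,-.261])
go([.4928,.321,.16],R)
E
python3 r.py; python3 -c "
from h import *
cv2.imwrite('pics/s4.png',np.hstack([cv2.resize(bot.camera('side')[150:350,170:370],(400,400)),cv2.resize(bot.camera('scene')[120:320,220:420],(400,400))]))"
```

```text
t 10.95 q [-0.19  0.11  1.53  0.53  1.65 -0.27] rot [ 0.256  0.057 -0.394] shift now [ 0.1565 -0.0167  0.1462] shift after turn [0.1353 0.0801 0.1463]
```

View pics/s4.png

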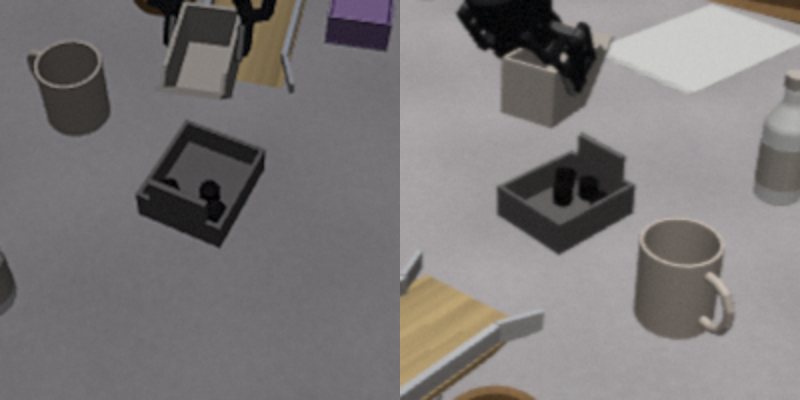

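Request:
{"op": "drive_tool", "data": {"commands": [{"fingers":40,"tx":0,"ty":0,"tz":0,"ax":0.064,"ay":0.014,"az":-0.0985},{"fingers":40,"tx":0,"ty":0,"tz":0,"ax":0.064,"ay":0.014,"az":-0.0985},{"fingers":40,"tx":0,"ty":0,"tz":0,"ax":0.064,"ay":0.014,"az":-0.0985},{"fingers":40,"tx":0,"ty":0,"tz":0,"ax":0.064,"ay":0.014,"az":-0.0985},{"fingers":40,"tx":0.0226,"ty":0.0134,"tz":0.0244,"ax":0,"ay":0,"az":0},{"fingers":40,"tx":0.0226,"ty":0.0134,"tz":0.0244,"ax":0,"ay":0,"az":0},{"fingers":40,"tx":0.0226,"ty":0.0134,"tz":0.0244,"ax":0,"ay":0,"az":0},{"fingers":40,"tx":0.0226,"ty":0.0134,"tz":0.0244,"ax":0,"ay":0,"az":0}]}}

```text
t: 11.85
tool_pos: [0.5034, 0.2548, 0.1722]
orientation: [0.463, 0.835, 0.142, -0.26]
ft_force: [0.0, -0.6, -0.8]
opening: 0.0617
grip_force: 50.4
```

Request:
{"op": "drive_tool", "data": {"commands": [{"fingers":40,"tx":0.0226,"ty":0.0134,"tz":0.0244,"ax":0,"ay":0,"az":0},{"fingers":40,"tx":0.0226,"ty":0.0134,"tz":0.0244,"ax":0,"ay":0,"az":0},{"fingers":40,"tx":0,"ty":0,"tz":0,"ax":0,"ay":0,"az":0},{"fingers":40,"tx":-0.014,"ty":0,"tz":0.02,"ax":0,"ay":0,"az":0},{"fingers":40,"tx":-0.014,"ty":0,"tz":0.02,"ax":0,"ay":0,"az":0},{"fingers":40,"tx":-0.014,"ty":0,"tz":0.02,"ax":0,"ay":0,"az":0},{"fingers":40,"tx":-0.009,"ty":0,"tz":0.013,"ax":0,"ay":0,"az":0},{"fingers":40,"tx":0,"ty":0,"tz":0,"ax":0,"ay":0,"az":0}]}}

```text
t: 12.65
tool_pos: [0.4904, 0.3212, 0.0659]
orientation: [0.464, 0.834, 0.141, -0.263]
ft_force: [-0.5, 0.6, -1.0]
opening: 0.0617
grip_force: 50.3
```

```bash
sed -i 's/.321,.16/.321,.0397/' r.py; python3 r.py
```

```text
t 12.65 q [ 0.2   0.38  1.52  0.56  1.51 -0.47] rot [-0.01   0.002 -0.005] shift now [-0.0161  0.0022  0.0206] shift after turn [-0.0162  0.0019  0.0206]
```

Request:
{"op": "drive_tool", "data": {"commands": [{"fingers":40,"tx":-0.0075,"ty":0.001,"tz":0.01,"ax":0,"ay":0,"az":0},{"fingers":40,"tx":-0.0055,"ty":0,"tz":0.008,"ax":0,"ay":0,"az":0},{"fingers":40,"tx":-0.0015,"ty":0,"tz":0.002,"ax":0,"ay":0,"az":0},{"fingers":40,"tx":0,"ty":0,"tz":0,"ax":0,"ay":0,"az":0}]}}

```text
t: 13.05
tool_pos: [0.4927, 0.3217, 0.043]
orientation: [0.464, 0.834, 0.143, -0.262]
ft_force: [0.2, -0.4, -1.5]
opening: 0.0612
grip_force: 50.3
```

```bash
python3 r.py
```

```text
t 13.05 q [ 0.2   0.41  1.53  0.56  1.47 -0.49] rot [-0.006  0.001 -0.003] shift now [-0.0024 -0.0003  0.0023] shift after turn [-0.0024 -0.0003  0.0023]
```

Request:
{"op": "drive_tool", "data": {"commands": [{"fingers":40,"tx":-0.001,"ty":0,"tz":0.0014,"ax":0,"ay":0,"az":0},{"fingers":40,"tx":-0.001,"ty":0,"tz":0.0014,"ax":0,"ay":0,"az":0},{"fingers":40,"tx":0,"ty":0,"tz":0,"ax":0,"ay":0,"az":0}]}}

```text
t: 13.35
tool_pos: [0.493, 0.3218, 0.04]
orientation: [0.464, 0.834, 0.143, -0.262]
ft_force: [0.3, -0.5, -1.2]
opening: 0.0614
grip_force: 50.6
```

Request:
{"op": "drive_tool", "data": {"commands": [{"fingers":40,"tx":-0.0006,"ty":0,"tz":0.001,"ax":0,"ay":0,"az":0},{"fingers":40,"tx":0,"ty":0,"tz":0,"ax":0,"ay":0,"az":0},{"fingers":100,"tx":0,"ty":0,"tz":0,"ax":0,"ay":0,"az":0},{"fingers":100,"tx":0,"ty":0,"tz":0,"ax":0,"ay":0,"az":0},{"fingers":100,"tx":0,"ty":0,"tz":0,"ax":0,"ay":0,"az":0},{"fingers":100,"tx":0,"ty":0,"tz":0,"ax":0,"ay":0,"az":0}]}}

```text
t: 13.95
tool_pos: [0.4926, 0.3219, 0.0384]
orientation: [0.464, 0.834, 0.143, -0.262]
ft_force: [0.7, -0.1, -0.4]
opening: 0.0858
grip_force: 0.0
```

Request:
{"op": "drive_tool", "data": {"commands": [{"fingers":100,"tx":0,"ty":0,"tz":-0.03,"ax":0,"ay":0,"az":0},{"fingers":100,"tx":0,"ty":0,"tz":-0.045,"ax":0,"ay":0,"az":0},{"fingers":100,"tx":0,"ty":0,"tz":-0.045,"ax":0,"ay":0,"az":0},{"fingers":55,"tx":0.02,"ty":0,"tz":-0.03,"ax":0,"ay":-0.14,"az":0},{"fingers":55,"tx":0.02,"ty":0,"tz":-0.03,"ax":0,"ay":-0.14,"az":0},{"fingers":55,"tx":0.02,"ty":0,"tz":-0.03,"ax":0,"ay":-0.14,"az":0},{"fingers":55,"tx":0,"ty":0,"tz":0,"ax":0,"ay":-0.14,"az":0},{"fingers":55,"tx":0,"ty":0,"tz":0,"ax":0,"ay":0,"az":0}]}}

```text
t: 14.75
tool_pos: [0.5216, 0.2788, 0.2473]
orientation: [0.482, 0.876, 0.012, -0.02]
ft_force: [-0.5, -0.1, -0.7]
opening: 0.0472
grip_force: 0.0
```

```bash
python3 - <<'E'
from h import *
go([.538,.235,.12],ori(80,-.2),"hover")
a=bot.camera("side");b=bot.camera("scene");cv2.imwrite("pics/side5.png",a);cv2.imwrite("pics/scene5.png",b)
r=lambda i,x,y,w,h:cv2.resize(i[y:y+h,x:x+w],None,fx=4,fy=4,interpolation=cv2.INTER_CUBIC)
o=np.zeros((600,800,3),np.uint8)
o[:600,:400]=r(a,232,103,100,150)
o[:280,400:]=r(b,255,185,100,70)
o[280:,400:]=r(b,195,250,100,80)
cv2.imwrite("pics/c5.png",o)
E
```

```text
hover t 14.75 q [ 0.37  0.18  1.27  0.05  1.7  -0.19] rot [ 0.058 -0.235  0.738] shift now [-0.0515 -0.0097  0.1251] shift after turn [-0.0142  0.0237  0.1328]
```

View pics/c5.png

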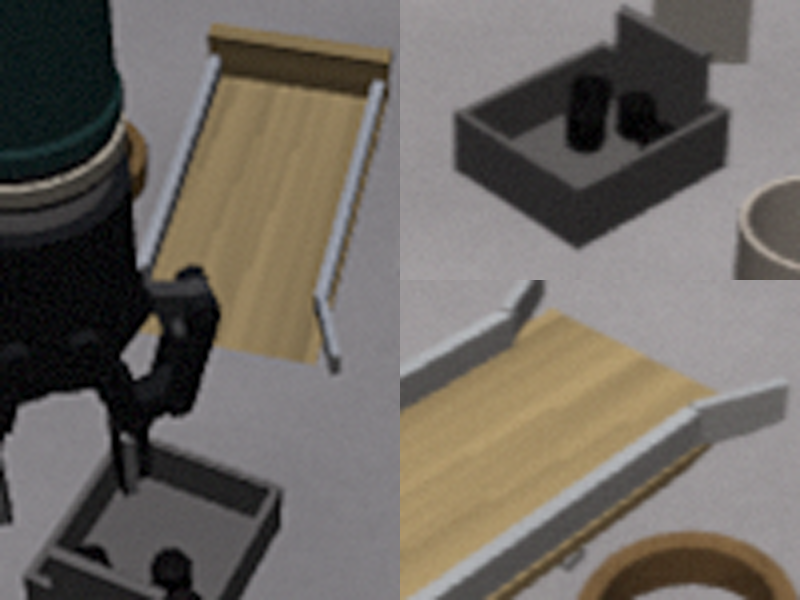

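```bash
cat >>h.py <<'E'
def tbl(c,u,v,z=0):
    p=P[c];ray=p["R"].T@np.linalg.solve(p["camera_matrix"],[u,v,1]);o=-p["R"].T@p["t"];return (o+ray*(z-o[2])/ray[2]).round(4)
E
python3 - <<'E'
from h import *
print("foot scene",tbl("scene",232.5,257.5),tbl("scene",274.25,277.5))
print("foot side",tbl("side",262.75,185),tbl("side",310.5,193.6))
print("stop side",tbl("side",287,121.75,.0334),tbl("side",327.5,127.25,.0334))
z=.02+.04*np.sin(np.radians(8))
print("bend side",tbl("side",270,168.5,z),tbl("side",311.5,176.5,z))
z=.0334+.0198
print("guide end side",tbl("side",286.5,118,z),tbl("side",326.5,124,z))
E
sed -i 's/,((240,-57,20),E_(448,135)),((240,57,20),E_(552,215))//' m.py; python3 m.py|grep -A1 deck
```

```text
foot scene [ 0.4753 -0.0292  0.    ] [ 0.5858 -0.0241  0.    ]
foot side [ 0.6044 -0.0245  0.    ] [ 0.4747 -0.0287  0.    ]
stop side [ 0.6036 -0.2616  0.0334] [ 0.482  -0.2682  0.0334]
bend side [ 0.5958 -0.0649  0.0256] [ 0.4819 -0.0655  0.0256]
guide end side [ 0.6029 -0.2533  0.0532] [ 0.4842 -0.2569  0.0532]
deck [ 0.5405 -0.0264 -1.5491] -88.8
[[-1.2, 0.4], [-1.0, 0.4], [-0.5, -1.2], [-0.2, -1.5], [0.7, -1.3], [-1.1, -1.2], [-2.7, -4.1], [2.5, -1.9], [-1.4, -0.7], [-0.2, -0.2]]
```

```bash
python3 - <<'E'
from h import *
R=ori(80.2,-.2)
go([.5404,.2444,.10],R,"hover"); print(R.inv().apply([0,0,-1]))
E
```

```text
hover t 14.85 q [ 0.37  0.19  1.28  0.05  1.7  -0.19] rot [ 0.049 -0.235  0.73 ] shift now [-4.330e-02 -1.000e-04  1.409e-01] shift after turn [0.0011 0.0235 0.1455]
[ 1.98669331e-01 -1.11022302e-16  9.80066578e-01]
```

Request:
{"op": "drive_tool", "data": {"commands": [{"fingers":60,"tx":0,"ty":0,"tz":0,"ax":0.008,"ay":-0.039,"az":0.122},{"fingers":60,"tx":0,"ty":0,"tz":0,"ax":0.008,"ay":-0.039,"az":0.122},{"fingers":60,"tx":0,"ty":0,"tz":0,"ax":0.008,"ay":-0.039,"az":0.122},{"fingers":60,"tx":0,"ty":0,"tz":0,"ax":0.008,"ay":-0.039,"az":0.122},{"fingers":60,"tx":0,"ty":0,"tz":0,"ax":0.008,"ay":-0.039,"az":0.122},{"fingers":60,"tx":0,"ty":0,"tz":0,"ax":0.008,"ay":-0.039,"az":0.122},{"fingers":60,"tx":0,"ty":0.012,"tz":0.036,"ax":0,"ay":0,"az":0},{"fingers":60,"tx":0,"ty":0.012,"tz":0.036,"ax":0,"ay":0,"az":0}]}}

```text
t: 15.65
tool_pos: [0.5451, 0.2557, 0.1709]
orientation: [0.763, 0.639, -0.076, 0.064]
ft_force: [0.3, -0.3, -0.8]
opening: 0.0507
grip_force: 0.0
```

Request:
{"op": "drive_tool", "data": {"commands": [{"fingers":60,"tx":0,"ty":0,"tz":0.036,"ax":0,"ay":0,"az":0},{"fingers":60,"tx":0,"ty":0,"tz":0.036,"ax":0,"ay":0,"az":0},{"fingers":60,"tx":0,"ty":0,"tz":0,"ax":0,"ay":0,"az":0}]}}

```text
t: 15.95
tool_pos: [0.5376, 0.2385, 0.0934]
orientation: [0.763, 0.638, -0.084, 0.062]
ft_force: [-0.1, 0.1, -0.8]
opening: 0.0509
grip_force: 0.0
```

```bash
python3 - <<'E'
from h import *
go([.5404,.2444,.035],ori(80.2,-.2),"down")
E
```

```text
down t 15.95 q [ 0.41  0.34  1.4  -0.17  1.53  0.6 ] rot [-0.015  0.008 -0.005] shift now [0.0182 0.0025 0.0558] shift after turn [0.0178 0.0017 0.056 ]
```

Request:
{"op": "drive_tool", "data": {"commands": [{"fingers":60,"tx":0.012,"ty":0.002,"tz":0.02,"ax":-0.012,"ay":0,"az":0},{"fingers":60,"tx":0.006,"ty":0,"tz":0.02,"ax":0,"ay":0,"az":0},{"fingers":60,"tx":0,"ty":0,"tz":0.014,"ax":0,"ay":0,"az":0},{"fingers":60,"tx":0,"ty":0,"tz":0,"ax":0,"ay":0,"az":0}]}}

```text
t: 16.35
tool_pos: [0.5447, 0.2479, 0.0441]
orientation: [0.762, 0.64, -0.074, 0.069]
ft_force: [0.3, -0.4, 0.0]
opening: 0.0514
grip_force: 0.0
```

```bash
python3 - <<'E'
from h import *
go([.5404,.2444,.035],ori(80.2,-.2),"down")
E
```

```text
down t 16.35 q [ 0.42  0.39  1.43 -0.17  1.42  0.63] rot [ 0.01   0.002 -0.004] shift now [-0.0023 -0.0038  0.0098] shift after turn [-0.0023 -0.0037  0.0098]
```

Request:
{"op": "drive_tool", "data": {"commands": [{"fingers":60,"tx":0.002,"ty":-0.005,"tz":0.009,"ax":0,"ay":0,"az":0},{"fingers":60,"tx":-0.0098,"ty":0.001,"tz":0.002,"ax":0,"ay":0,"az":0},{"fingers":60,"tx":-0.0059,"ty":0.001,"tz":0.0012,"ax":0,"ay":0,"az":0},{"fingers":60,"tx":0,"ty":0,"tz":0,"ax":0,"ay":0,"az":0}]}}

```text
t: 16.75
tool_pos: [0.5407, 0.2333, 0.0381]
orientation: [0.762, 0.64, -0.071, 0.07]
ft_force: [0.2, 0.1, 0.0]
opening: 0.0509
grip_force: 0.0
```

```bash
python3 - <<'E'
from h import *
go([.538,.2148+.0155,.035],ori(80.2,-.2),"contact")
print(bot.sense()["ft_force"])
E
```

```text
contact t 16.75 q [ 0.4   0.37  1.47 -0.18  1.39  0.62] rot [ 0.016 -0.001 -0.005] shift now [-0.0028 -0.0022  0.0037] shift after turn [-0.0028 -0.0022  0.0037]
[0.24066898 0.0697119  0.02045023]
```

Request:
{"op": "drive_tool", "data": {"commands": [{"fingers":60,"tx":-0.004,"ty":-0.001,"tz":0.003,"ax":0.01,"ay":0,"az":0},{"fingers":60,"tx":-0.0098,"ty":0.0018,"tz":0.002,"ax":-0.006,"ay":0,"az":-0.031},{"fingers":60,"tx":-0.0098,"ty":0.0016,"tz":0.002,"ax":-0.006,"ay":0,"az":-0.031},{"fingers":60,"tx":-0.0098,"ty":0.0013,"tz":0.002,"ax":-0.006,"ay":0,"az":-0.031},{"fingers":60,"tx":-0.0098,"ty":0.001,"tz":0.002,"ax":-0.006,"ay":0,"az":-0.031},{"fingers":60,"tx":-0.0098,"ty":0.0007,"tz":0.002,"ax":-0.006,"ay":0,"az":-0.031},{"fingers":60,"tx":-0.0098,"ty":0.0003,"tz":0.002,"ax":-0.006,"ay":0,"az":-0.031},{"fingers":60,"tx":0,"ty":0,"tz":0,"ax":0,"ay":0,"az":0}]}}

```text
t: 17.55
tool_pos: [0.5396, 0.1688, 0.0353]
orientation: [0.699, 0.708, -0.069, 0.073]
ft_force: [0.4, -0.2, -0.9]
opening: 0.0516
grip_force: 0.0
```

```bash
python3 - <<'E'
from h import *
go([.5385,.10,.035],ori(91.2,-.2),"")
b=bot.camera("scene");cv2.imwrite("pics/scene6.png",b)
b=bot.camera("side");cv2.imwrite("pics/side6.png",b)
# dark-pixel silhouette of tray in scene: report extreme corners
i=cv2.imread("pics/scene6.png")[170:290,215:345]; 
cv2.imwrite("pics/c6.png",cv2.resize(i,None,fx=5,fy=5,interpolation=cv2.INTER_CUBIC))
E
```

```text
t 17.55 q [ 0.31  0.31  1.57 -0.2   1.33  0.35] rot [ 0.003  0.    -0.007] shift now [-0.0673 -0.0021  0.0139] shift after turn [-0.0673 -0.0025  0.0139]
```

View pics/c6.png

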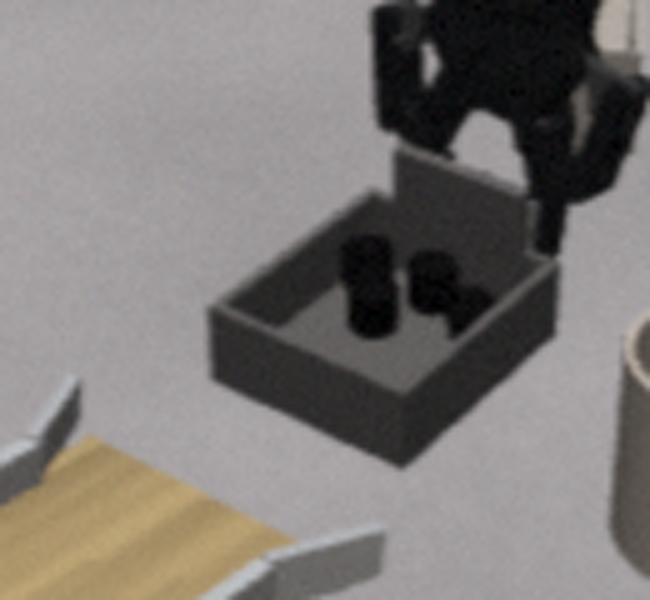

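```bash
python3 - <<'E'
from h import *
o=[((60,-52,40),(210,310)),((60,-52,0),(212,380)),((60,52,40),(403,393)),((60,52,0),(403,467)),((-60,52,40),(557,262)),((-60,52,0),(553,335)),((-56,-35,72),(395,150)),((-56,35,72),(532,200))]
x,r=fit([("scene",X,np.array(u)/5+[215,170]) for X,u in o]);print(x,np.degrees(x[2]),r.tolist())
E
```

```text
[ 0.54158772  0.09416898 -1.54702854] -88.63820603359662 [[-0.6, -0.5], [-0.3, 0.3], [0.2, 0.6], [-0.0, 1.0], [0.7, 0.1], [0.6, 0.0], [0.2, -1.3], [-1.1, -1.4]]
```

Request:
{"op": "drive_tool", "data": {"commands": [{"fingers":60,"tx":-0.0098,"ty":-0.0006,"tz":0.002,"ax":0,"ay":0,"az":0},{"fingers":60,"tx":-0.0098,"ty":-0.0006,"tz":0.002,"ax":0,"ay":0,"az":0},{"fingers":60,"tx":-0.0098,"ty":-0.0006,"tz":0.002,"ax":0,"ay":0,"az":0},{"fingers":60,"tx":-0.0098,"ty":-0.0006,"tz":0.002,"ax":0,"ay":0,"az":0},{"fingers":60,"tx":-0.0098,"ty":-0.0006,"tz":0.002,"ax":0,"ay":0,"az":0},{"fingers":60,"tx":-0.0098,"ty":-0.0006,"tz":0.002,"ax":0,"ay":0,"az":0},{"fingers":60,"tx":-0.0098,"ty":0,"tz":0.002,"ax":0,"ay":0,"az":0},{"fingers":60,"tx":-0.0098,"ty":0,"tz":0.002,"ax":0,"ay":0,"az":0}]}}

```text
t: 18.45
tool_pos: [0.5373, 0.0888, 0.035]
orientation: [0.698, 0.709, -0.068, 0.073]
ft_force: [-0.2, 4.1, 1.5]
opening: 0.0509
grip_force: 1.8
```

```bash
python3 - <<'E'
from h import *
go([.540,-.012,.037],ori(91.2,-.2),"")
E
```

```text
t 18.45 q [ 0.17  0.25  1.64 -0.21  1.28  0.22] rot [ 0.003 -0.    -0.006] shift now [-0.0993  0.0012  0.018 ] shift after turn [-0.0993  0.0006  0.018 ]
```

Request:
{"op": "drive_tool", "data": {"commands": [{"fingers":60,"tx":-0.0098,"ty":0,"tz":0.002,"ax":0,"ay":0,"az":0},{"fingers":60,"tx":-0.0098,"ty":0,"tz":0.002,"ax":0,"ay":0,"az":0},{"fingers":60,"tx":-0.0098,"ty":0,"tz":0.002,"ax":0,"ay":0,"az":0},{"fingers":60,"tx":-0.0098,"ty":0,"tz":0.002,"ax":0,"ay":0,"az":0},{"fingers":60,"tx":-0.0098,"ty":0,"tz":0.002,"ax":0,"ay":0,"az":0},{"fingers":60,"tx":-0.0098,"ty":0,"tz":0.002,"ax":0,"ay":0,"az":0},{"fingers":60,"tx":-0.0098,"ty":0,"tz":0.002,"ax":0,"ay":0,"az":0},{"fingers":60,"tx":-0.0098,"ty":0,"tz":0.002,"ax":0,"ay":0,"az":0}]}}

```text
t: 19.25
tool_pos: [0.5384, 0.0087, 0.0347]
orientation: [0.698, 0.709, -0.069, 0.073]
ft_force: [0.1, 3.7, 2.9]
opening: 0.0512
grip_force: 1.8
```

```bash
python3 - <<'E'
from h import *
go([.540,-.012,.037],ori(91.2,-.2),"")
E
```

```text
t 19.25 q [ 0.02  0.22  1.68 -0.21  1.25  0.08] rot [ 0.003  0.    -0.006] shift now [-0.0208  0.0013  0.0018] shift after turn [-0.0208  0.0012  0.0018]
```

Request:
{"op": "drive_tool", "data": {"commands": [{"fingers":60,"tx":-0.0098,"ty":0,"tz":0.002,"ax":0,"ay":0,"az":0},{"fingers":60,"tx":-0.0101,"ty":0,"tz":0.0006,"ax":0,"ay":0,"az":0},{"fingers":60,"tx":-0.0101,"ty":0,"tz":0.0006,"ax":0,"ay":0,"az":0},{"fingers":60,"tx":-0.0101,"ty":0,"tz":0.0006,"ax":0,"ay":0,"az":0},{"fingers":60,"tx":-0.0101,"ty":0,"tz":0.0006,"ax":0,"ay":0,"az":0},{"fingers":60,"tx":-0.0101,"ty":0,"tz":0.0006,"ax":0,"ay":0,"az":0},{"fingers":60,"tx":-0.0101,"ty":0,"tz":0.0006,"ax":0,"ay":0,"az":0},{"fingers":60,"tx":-0.0101,"ty":0,"tz":0.0006,"ax":0,"ay":0,"az":0}]}}

```text
t: 20.05
tool_pos: [0.5396, -0.0715, 0.0447]
orientation: [0.698, 0.709, -0.069, 0.073]
ft_force: [-0.2, 1.4, -1.2]
opening: 0.0516
grip_force: 0.0
```

```bash
python3 - <<'E'
from h import *
go([.542,-.13,.052],ori(91.2,-.2),"")
E
```

```text
t 20.05 q [-0.13  0.2   1.68 -0.21  1.24 -0.07] rot [ 0.003  0.    -0.006] shift now [-0.0588  0.0015  0.0045] shift after turn [-0.0589  0.0011  0.0045]
```

Request:
{"op": "drive_tool", "data": {"commands": [{"fingers":60,"tx":-0.0101,"ty":0,"tz":0.0006,"ax":0,"ay":0,"az":0},{"fingers":60,"tx":-0.0101,"ty":0,"tz":0.0006,"ax":0,"ay":0,"az":0},{"fingers":60,"tx":-0.0101,"ty":0,"tz":0.0006,"ax":0,"ay":0,"az":0},{"fingers":60,"tx":-0.0101,"ty":0,"tz":0.0006,"ax":0,"ay":0,"az":0},{"fingers":60,"tx":-0.005,"ty":0,"tz":0.0003,"ax":0,"ay":0,"az":0},{"fingers":60,"tx":0,"ty":0,"tz":0,"ax":0,"ay":0,"az":0}]}}

```text
t: 20.65
tool_pos: [0.5406, -0.1169, 0.0515]
orientation: [0.699, 0.708, -0.069, 0.073]
ft_force: [-0.1, -0.9, -0.3]
opening: 0.0511
grip_force: 0.0
```

Request:
{"op": "drive_tool", "data": {"commands": [{"fingers":60,"tx":-0.003,"ty":0,"tz":0.0002,"ax":0,"ay":0,"az":0},{"fingers":60,"tx":-0.003,"ty":0,"tz":0.0002,"ax":0,"ay":0,"az":0}]}}

```text
t: 20.85
tool_pos: [0.5407, -0.1209, 0.0521]
orientation: [0.698, 0.709, -0.068, 0.073]
ft_force: [0.6, 3.7, 1.5]
opening: 0.0514
grip_force: 0.0
```

Request:
{"op": "drive_tool", "data": {"commands": [{"fingers":60,"tx":-0.003,"ty":0,"tz":0.0002,"ax":0,"ay":0,"az":0}]}}

```text
t: 20.95
tool_pos: [0.5408, -0.124, 0.0525]
orientation: [0.698, 0.709, -0.068, 0.073]
ft_force: [-0.1, 3.4, 1.4]
opening: 0.0511
grip_force: 0.0
```

Request:
{"op": "drive_tool", "data": {"commands": [{"fingers":60,"tx":-0.002,"ty":0,"tz":0.0001,"ax":0,"ay":0,"az":0},{"fingers":60,"tx":-0.002,"ty":0,"tz":0.0001,"ax":0,"ay":0,"az":0}]}}

```text
t: 21.15
tool_pos: [0.5407, -0.1278, 0.0529]
orientation: [0.698, 0.709, -0.068, 0.072]
ft_force: [-0.9, 10.4, 3.0]
opening: 0.0513
grip_force: 0.3
```

Request:
{"op": "drive_tool", "data": {"commands": [{"fingers":60,"tx":-0.002,"ty":0,"tz":0.0001,"ax":0,"ay":0,"az":0}]}}

```text
t: 21.25
tool_pos: [0.5405, -0.1278, 0.053]
orientation: [0.698, 0.709, -0.067, 0.071]
ft_force: [-1.8, 15.6, 4.7]
opening: 0.0512
grip_force: 0.0
```

Request:
{"op": "drive_tool", "data": {"commands": [{"fingers":60,"tx":-0.002,"ty":0,"tz":0.0001,"ax":0,"ay":0,"az":0}]}}

```text
t: 21.35
tool_pos: [0.5403, -0.1279, 0.053]
orientation: [0.698, 0.71, -0.066, 0.069]
ft_force: [-2.1, 22.4, 6.3]
opening: 0.0511
grip_force: 0.0
```

Request:
{"op": "drive_tool", "data": {"commands": [{"fingers":60,"tx":0.003,"ty":0,"tz":0,"ax":0,"ay":0,"az":0},{"fingers":60,"tx":0.004,"ty":0,"tz":0,"ax":0,"ay":0,"az":0},{"fingers":60,"tx":0.01,"ty":0,"tz":-0.001,"ax":0,"ay":0,"az":0},{"fingers":60,"tx":0.03,"ty":0,"tz":-0.005,"ax":0,"ay":0,"az":0},{"fingers":60,"tx":0.03,"ty":0,"tz":-0.03,"ax":0,"ay":0,"az":0},{"fingers":60,"tx":0.03,"ty":0,"tz":-0.04,"ax":0,"ay":0,"az":0},{"fingers":60,"tx":0,"ty":0,"tz":-0.05,"ax":0,"ay":0,"az":0},{"fingers":60,"tx":0,"ty":0,"tz":-0.05,"ax":0,"ay":0,"az":0}]}}

```text
t: 22.15
tool_pos: [0.5371, 0.0084, 0.2054]
orientation: [0.698, 0.709, -0.07, 0.072]
ft_force: [0.6, 0.1, 0.4]
opening: 0.0513
grip_force: 0.0
```

Request:
{"op": "drive_tool", "data": {"commands": [{"fingers":60,"tx":0.03,"ty":-0.04,"tz":-0.03,"ax":0,"ay":0,"az":0},{"fingers":60,"tx":0.03,"ty":-0.04,"tz":-0.03,"ax":0,"ay":0,"az":0},{"fingers":60,"tx":0.03,"ty":-0.03,"tz":0,"ax":0,"ay":0,"az":0},{"fingers":60,"tx":0,"ty":0,"tz":0,"ax":0,"ay":0,"az":0}]}}

```text
t: 22.55
tool_pos: [0.4351, 0.0983, 0.239]
orientation: [0.697, 0.71, -0.068, 0.073]
ft_force: [0.0, -0.6, -0.4]
opening: 0.0511
grip_force: 0.0
```

```bash
python3 - <<'E'
from h import *
p=P
a=bot.camera("side");b=bot.camera("scene");cv2.imwrite("pics/side7.png",a);cv2.imwrite("pics/scene7.png",b)
# compare the predicted home-pose silhouette with the dark (grey tray + spools) pixels
R=(Ro.from_euler("z",-1.5491)*Ro.from_euler("y",-np.radians(8))).as_matrix()
box=np.array([[x,y,z] for x in(-60,60) for y in(-52,52) for z in(0,40)]+[[-60,-35,72],[-60,35,72],[-52,-35,72],[-52,35,72]])/1e3
for n,i in(("side",a),("scene",b)):
    hsv=cv2.cvtColor(i,cv2.COLOR_BGR2HSV)
    m=((hsv[...,2]<75)&(hsv[...,1]<70)).astype(np.uint8)
    best=[]
    for dx in np.arange(.15,.2,.002):
      for dy in np.arange(-.012,.013,.004):
        u=proj(P[n],(box+[dx,dy,0])@R.T+[.5405,-.0264,0]);k=np.zeros(m.shape,np.uint8)
        # tray body hull + tab hull
        cv2.fillConvexPoly(k,cv2.convexHull(np.round(u[:8]).astype(np.int32)),1)
        cv2.fillConvexPoly(k,cv2.convexHull(np.round(u[[0,2,8,9,10,11]]).astype(np.int32)),1)
        roi=cv2.dilate(k,np.ones((25,25)))
        best.append(((m&k).sum()/((m&roi)|k).sum(),round(dx,3),round(dy,3)))
    print(n,sorted(best)[-4:])
# black blobs (spools) inside tray; bin residual check by image difference with t=13.95 shots
g=a.max(2); print("bin diff", np.abs(a[270:350,235:300].astype(int)-cv2.imread("pics/side0.png")[270:350,235:300]).mean())
for nm,c,(u,v) in(("bottle","scene",(0,0)),): pass
s0=cv2.imread("pics/scene0.png")
for nm,(x0,y0,x1,y1) in dict(mug=(330,225,390,290),bottle=(390,150,430,225),tape=(235,310,300,365),basket=(100,240,150,305),bin=(312,155,345,200)).items():
    print(nm,np.abs(b[y0:y1,x0:x1].astype(int)-s0[y0:y1,x0:x1]).mean().round(1))
k=(b[230:330,140:260].max(2)<22).astype(np.uint8);print("black",cv2.connectedComponentsWithStats(k)[2].tolist())
E
```

```text
side [(np.float64(0.42935779816513764), np.float64(0.186), np.float64(0.0)), (np.float64(0.4294930875576037), np.float64(0.196), np.float64(0.0)), (np.float64(0.43317972350230416), np.float64(0.184), np.float64(0.0)), (np.float64(0.4345018450184502), np.float64(0.188), np.float64(0.0))]
scene [(np.float64(0.5269280482550625), np.float64(0.156), np.float64(-0.012)), (np.float64(0.5286707211120765), np.float64(0.152), np.float64(-0.012)), (np.float64(0.5293735096466508), np.float64(0.154), np.float64(-0.012)), (np.float64(0.529989094874591), np.float64(0.15), np.float64(-0.012))]
bin diff 17.933141025641024
mug 2.7
bottle 2.0
tape 2.1
basket 2.3
bin 11.3
black [[0, 0, 120, 100, 11501], [43, 48, 15, 26, 290], [60, 54, 20, 19, 209]]
```

```bash
python3 - <<'E'
from h import *
R=(Ro.from_euler("z",-1.5491)*Ro.from_euler("y",-np.radians(8))).as_matrix()
box=np.array([[x,y,z] for x in(-60,60) for y in(-52,52) for z in(0,40)]+[[-60,-35,72],[-60,35,72],[-52,-35,72],[-52,35,72]])/1e3
stop=np.array([[x,y,z] for x in(240,252) for y in(-62,62) for z in(-20,40)])/1e3
H=lambda m,u:cv2.fillConvexPoly(m,cv2.convexHull(np.round(u*16).astype(np.int32)),1,shift=4)
W=lambda X:X@R.T+[.5405,-.0264,0]
for n in("side","scene"):
    a=cv2.imread(f"pics/{n}7.png").astype(int);a0=cv2.imread(f"pics/{n}0.png").astype(int)
    m=(np.abs(a-a0).max(2)>18).astype(np.uint8)
    m=cv2.morphologyEx(m,cv2.MORPH_OPEN,np.ones((3,3)))
    u=proj(P[n],W(box+[.18,0,0]));x0,y0=(u.min(0)-12).astype(int);x1,y1=(u.max(0)+12).astype(int)
    st=H(np.zeros(m.shape,np.uint8),proj(P[n],W(stop))) if n=="scene" else np.zeros(m.shape,np.uint8)
    print(n,x0,y0);print("\n".join("".join(".#"[v] for v in r[::2]) for r in m[y0:y1:3,x0:x1]))
    b=[]
    for dx in np.arange(.15,.2,.002):
      for dy in np.arange(-.012,.013,.003):
        u=proj(P[n],W(box+[dx,dy,0]));k=H(np.zeros(m.shape,np.uint8),u[:8]);H(k,u[[0,2,8,9,10,11]])
        k[st>0]=0;mm=m.copy();mm[st>0]=0
        b.append(((mm&k)[y0:y1,x0:x1].sum()/(mm|k)[y0:y1,x0:x1].sum(),round(float(dx),3),round(float(dy),3)))
    print(n,[tuple(map(float,q)) for q in sorted(b)[-4:]])
E
```

```text
side 265 99
...................#################
..................##################
..................##################
..................#####.############
..................##########.....###
..............##..##################
.............############..#########
............########################
...........#########################
..........##########################
..........##########################
.........###########################
.........###########################
.........###########################
........############################
.......#############################
.......#############################
........###################.....####
.........#################.......###
..................########........##
..................#####............#
..................####..............
...................###..............
....................................
side [(0.5742074927953891, 0.184, -0.006), (0.5761183261183261, 0.182, -0.006), (0.5790990990990991, 0.18, -0.009), (0.5802380093761269, 0.18, -0.006)]
scene 132 243
..................................
[... 1625 characters left out ...]
....................
..............................#####........................
...............................##..........................
...........................................................
...........................................................
...........................................................
...........................................................
...........................................................
...........................................................
...........................................................
scene [(0.895319577252139, 0.182, -0.003), (0.8961557663504743, 0.178, -0.006), (0.8975, 0.18, -0.003), (0.9021437578814628, 0.18, -0.006)]
```

```bash
python3 -c "
from cell import bot
print(bot.sign_off())"
```

```text
the job is handed in; nothing more can be done
None
```

The job is handed in, with no verdict returned. The spools were poured into the tray, with all four visible there just before the ramp. The bin was set back upright where it stood, and both cameras put the tray home against the stop (deck x ≈ 0.180 m). The bystanders looked unmoved; I did not re-check the bin or count the spools singly at the end.

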